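Load the UV curing box with its pull hook

TASK

Cure the freshly potted modules: with the pull hook in the tray's finger hole draw the tray of the UV box all the way out, put the hook back on its stand, and set every module that is on the mat into the tray, standing flat on the tray floor with the potted face up. When all are in, push the tray fully home and only then slide the lamp switch on top of the box over to on, leaving the meter, spool and bottle where they are.

Things in the scene. Friction and masses are not known exactly. Their poses are not given: they have to be found in the camera images.
- uvbox: The fixed white UV curing box: 290 mm wide (y), 200 mm deep (x), 95 mm high. Origin at the centre of its underside, on the bench; x level, from its front face (100 mm from the origin, towards the robot) to its back; z up. The opening above the tray ends 58 mm above the bench, so modules on the tray floor pass in freely.
- tray (a joint): Aluminium sliding tray of the box, in m: 0 = fully home (front panel level with the box's front face), 0.13 = fully out, moving along -x of uvbox. Stays where it is left; takes about 3 N to move. Front panel from 18 to 52 mm above the bench. From it a flat level tab with the finger hole sticks out 36 mm, 50 mm wide, 30 to 35 mm above the bench, free space below.
- tray_hole (a point): Centre of the finger hole in the tray's tab, on the tab's upper face (35 mm above the bench); moves with the tray. The hole goes straight down through the 5 mm tab, rectangular, 16 mm along x, 22 mm along y. Axes as uvbox (+x into the box, opposite to the pull). The tab's free edge is 18 mm from here towards -x, the front panel 18 mm towards +x.
- tray_in (a point): Centre of the tray's inner floor, on its upper face, 22 mm above the bench; moves with the tray; axes as uvbox; 79 mm along +x from tray_hole. The floor is 112 mm along x and 230 mm along y inside. Side and rear walls rise 14 mm, the front panel (-x side) 30 mm above it. The whole floor is outside the box only when the tray is nearly fully out.
- switch (a joint): Black slide switch of the lamp, in m: 0 = off, 0.012 = on. An over-centre detent holds it at either end: about 4.5 N starts it, and past the middle (6 mm) it snaps over by itself.
- switch_ridge (a point): Centre of the top of the switch's ridge; moves with the switch. The switch lies flush in the box's top face (95 mm above the bench), 28 mm behind the front face; only the ridge stands up, its top 6.5 mm above that face: 5 mm thick (y), 18 mm long (x). Off to on is +y of this point. Axes as uvbox.
- hook_grip (a point): Centre of the wooden handle of the pull hook: a block 44 mm long (x), 18 mm wide (y), 32 mm high (z). From its lower front edge a steel bar, 8 mm wide, 6 mm thick, runs on along +x, and from the bar's end a round tip, 7 mm in diameter, is turned down, 50 mm ahead of the handle's centre. 80 g. It starts lying level on its stand.
- hook_tip (a point): Lower end of the hook's turned-down tip: 50 mm along +x from and 38 mm below the handle's centre. The tip reaches 22 mm below the bar's underside. Axes as hook_grip.
- stand_top (a point): Centre of the top face of the hook's fixed stand: a wooden block 46 mm long (x), 26 mm wide (y), top 40 mm above the bench, on a 70 x 60 x 6 mm steel foot. The handle's underside rests on it, the handle's centre 16 mm above this point, bar and tip hanging free beyond the block's +x end, hook's x along the stand's x. z up.
- meter: Bystander: a red hand multimeter lying flat, 150 x 75 x 32 mm. Origin at the centre of its underside.
- spool: Bystander: a spool of solder wire standing on end, 52 mm across, 46 mm high, blue rims. Origin at the centre of its underside.
- bottle: Bystander: a white plastic bottle, 44 mm across, 110 mm high. Origin at the centre of its underside.
- part0_mid (a point): Centre, half-way up, of potted module 0: black case 36 mm long (x), 28 mm wide (y), 22 mm high (z), 45 g; its +z face has white potting and six 3 mm brass pins (no obstacle). It starts that face up on the flat black mat, at bench height. Two to four of the four modules are there; an absent one is None.
- part1_mid (a point): Centre, half-way up, of potted module 1: black case 36 mm long (x), 28 mm wide (y), 22 mm high (z), 45 g; its +z face has white potting and six 3 mm brass pins (no obstacle). It starts that face up on the flat black mat, at bench height. Two to four of the four modules are there; an absent one is None.
- part2_mid (a point): Centre, half-way up, of potted module 2: black case 36 mm long (x), 28 mm wide (y), 22 mm high (z), 45 g; its +z face has white potting and six 3 mm brass pins (no obstacle). It starts that face up on the flat black mat, at bench height. Two to four of the four modules are there; an absent one is None.
- part3_mid (a point): Centre, half-way up, of potted module 3: black case 36 mm long (x), 28 mm wide (y), 22 mm high (z), 45 g; its +z face has white potting and six 3 mm brass pins (no obstacle). It starts that face up on the flat black mat, at bench height. Two to four of the four modules are there; an absent one is None.

How it is judged:
By the outcome, as a careful person would: the job done as asked, in the order asked, and still so for the second after the job is handed in, with the robot touching nothing.
Of part0, part1, part2, part3 only 2 to 4 are there at a start; the rules pass over those that are not, and their reading is None.
At some moment in a run one of part0, part1, part2, part3 may be knocked a few centimetres aside while the robot is not near it.
It also fails if it takes over 210 s, if anything falls off the work surface, if the arm or the gripper's body presses on something with over 40 N, if the wrist force passes 120 N, or if a joint passes its speed limit or range.

ROBOT

A 7-joint arm with a two-finger parallel gripper is mounted at the origin on the work surface. World frame = base frame: x ahead of the robot, y to its left, z up, the work surface at z = 0. Lengths are in m, angles in rad, forces in N, time in s.
With the tool pointing down it reaches from about 0.425 to 0.925 m from the base axis. Payload 6.8 kg.
Tool frame: the origin (TCP) lies at the very end of the fingers, on their centre line; the grasp point (between the pads) lies 19 mm behind it (r.tcp_to_grasp is the distance from the TCP to the grasp point, in m); z points along the fingers, y is the line along which they close (so a half turn about z gives the same grasp; the last joint's range is limited). The gripper opens to 85 mm and grips with 20 to 120 N. Pads are 22 mm wide; open, the fingers measure 114 mm over their backs; the gripper's body (76 mm by 85 mm) begins 54 mm behind the grasp point. The pads swing forward as they close: fully open they stand 13 mm farther back than shut.
Start: joints at [1.234, 0.477, 0.022, 1.555, -0.011, 1.109, -0.083], TCP at [0.153, -0.657, 0.231] pointing down, gripper open.
Joint ranges: [-2.96, 2.96], [-0.34, 2.1], [-1.41, 1.46], [0.24, 2.44], [-1.37, 4.51], [0.17, 1.92], [-2.96, 2.96]. Speed limits (rad/s): [2.39, 2.39, 3.14, 3.14, 3.14, 3.14, 3.14].

INTERFACE

Orientations are given as a rotation vector (axis times angle).
In Python, from bench import r gives the robot as it stands.
- The arm moves only by the tool step_arm, never from a script. Its argument "moves" is a list of rows, each a list of 7 numbers: the shift along the tool's x, y, z in mm, then the turn, a rotation vector about the tool's x, y, z in rad, then the finger opening in mm, from 0 to 85.4. A call has 1 to 8 rows; each row is the pose to reach, as a shift and turn from the pose commanded when the call began, along the tool's axes at that moment; what a row does not reach only later rows make up. A row lasts 1/10 s, in which the tool goes at most 50 mm and 8.59 degrees, less where a joint would pass 70% of its speed; a pose out of reach is approached as far as the arm can. A call with a gripper value outside its range is refused whole. The fingers move at their own pace and stop on an object; "grip_force" is the grip in N (left out, the last holds). Time passes only in rows, so rows that repeat a pose let the fingers close. It gives the time, the measured TCP pose, the force, the opening and the grip force at its end, in the units of the state.
- r.get_obs(): the state, without advancing time (a new reading comes with each control period).
- r.grab_frame(name): name is "scene" or "side" or "wrist"; returns a dict with "image" (420x560x3 uint8, red, green, blue), "depth" (420x560 float32, m along the optical axis (not along the pixel's ray), 0 where there is no reading), "mtx" (3x3 intrinsics, pixels), "k1" (the pictures are not rectified: a ray, as slopes to the right and down, at radius r is drawn at 1 + k1 r^2 times it, then the intrinsics apply), "rvec" (rotation vector, rad) and "tvec" (3), from world to camera coordinates, as OpenCV has them. Camera axes: x right, y down, z forward; pixel columns grow to the right and rows downward; lengths in m; the calibration is good to about 2 mm. A picture is of the moment at which its call begins.
- r.hand_in(): hands the job in; it is judged then, once.
The state is a dict: "clock": time; "joints": joint angles; "qvel": joint speeds; "tau": joint torques, N m; "tcp_pos": TCP position; "orientation": TCP orientation; "contact_force": force on the tool from outside, world axes, zero at the start; "moment": the same for the moment, N m; "grip_width": finger opening in m; "gripper_force": force on a finger pad.
Only numpy, scipy, OpenCV 4.12 (cv2) and the standard library are available. Lean on these libraries where they do the work, as an engineer would, in place of code of your own. Each camera call takes 0.05 s, during which the arm holds its last target. There are 200 camera calls.

## Working session

There is one attempt and no reset: what is moved stays moved. The work goes in short steps, Python scripts to look and compute and a tool call to move; the robot and the scene stay as the last step left them, time stands still between calls to the robot, and variables do not carry over. Pictures are saved under pics/ and viewed, at most 17 in all, crops included, and the job is handed in when it is done.

Besides the shell and the picture viewer there is one more tool, called after ">>>" as name([rows], argument=value, ...), one row to a line, values as JSON. step_arm: Moves the arm, as the interface text tells. Its arguments: {"type":"object","properties":{"moves":{"type":"array","items":{"type":"array","items":{"type":"number"}}},"grip_force":{"type":"number"}},"required":["moves"]}

```bash
ls; mkdir -p pics; cat > h.py <<'E'
import numpy as np, cv2, pickle
from scipy.spatial.transform import Rotation as R
def snap(r,name,tag):
    f=r.grab_frame(name); pickle.dump(f,open(f'pics/{tag}.pkl','wb'))
    cv2.imwrite(f'pics/{tag}.png',f['image'][:,:,::-1]); return f
def load(tag): return pickle.load(open(f'pics/{tag}.pkl','rb'))
def ray(f,uv):
    uv=np.array(uv,float).reshape(-1,1,2); k=np.array([f['k1'],0,0,0],float)
    n=cv2.undistortPoints(uv,np.array(f['mtx']),k).reshape(-1,2)
    Rm=cv2.Rodrigues(np.array(f['rvec'],float))[0]; t=np.array(f['tvec'],float).ravel()
    d=np.c_[n,np.ones(len(n))]@Rm; return -Rm.T@t,d
def onz(f,uv,z):
    o,d=ray(f,uv); return o+d*((z-o[2])/d[:,2])[:,None]
def cloud(f):
    h,w=f['depth'].shape; u,v=np.meshgrid(np.arange(w),np.arange(h))
    o,d=ray(f,np.stack([u,v],-1).reshape(-1,2)); return (o+d*f['depth'].reshape(-1,1)).reshape(h,w,3)
def totool(s,dw):  # world shift -> tool axes mm
    return R.from_rotvec(s['orientation']).inv().apply(dw)*1000
E
python3 - <<'E'
from h import *
from bench import r
s=r.get_obs(); print(s['tcp_pos'],s['orientation'],R.from_rotvec(s['orientation']).as_matrix().round(3),r.tcp_to_grasp)
for n in('scene','side','wrist'):
    f=snap(r,n,n+'0'); print(n,ray(f,[[280,210]]))
cv2.imwrite('pics/both0.png',np.vstack([np.zeros((1,1,3),np.uint8)]) ) if 0 else None
E
```

```text
pics
[ 0.15294336 -0.65681713  0.23034574] [-3.11925752e+00 -3.58459902e-01  5.33339646e-04] [[ 0.974  0.227 -0.001]
 [ 0.227 -0.974  0.002]
 [-0.    -0.002 -1.   ]] 0.0187
scene (array([ 1.15385019, -0.3366711 ,  0.59986434]), array([[-0.69691238,  0.41817488, -0.58286064]]))
side (array([0.138319  , 0.8592424 , 1.11545762]), array([[ 0.32411314, -0.5925244 , -0.73750005]]))
wrist (array([ 0.23510657, -0.63846482,  0.37204263]), array([[-0.31148005, -0.09690474, -0.94565933]]))
```

View pics/scene0.png

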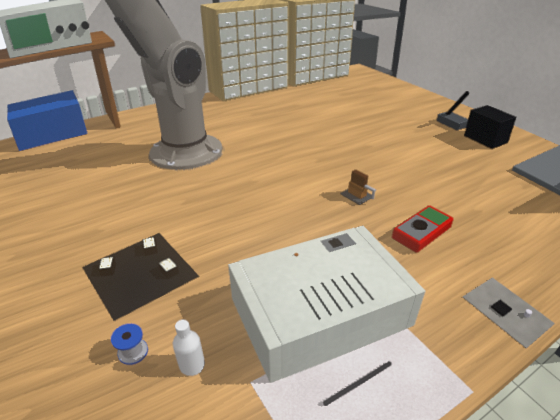

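View pics/side0.png

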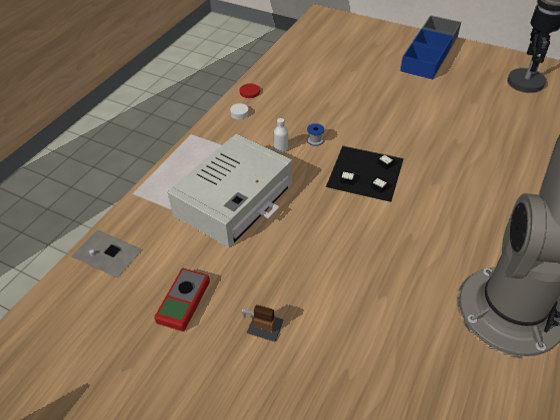

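Three modules lie on the mat: scene (106,263), (149,243), (167,265). In the side view the box is around (235,190) with its tab at (270,210), and the hook is on its stand at (262,318).

```bash
python3 - <<'E'
from h import *
for tag in('side0','scene0'):
    f=load(tag); P=cloud(f); im=f['image'].astype(int); d=f['depth']>0
    x,y,z=P[...,0],P[...,1],P[...,2]
    print(tag)
    # box top
    m=d&(abs(z-.095)<.006)
    n,l,st,c=cv2.connectedComponentsWithStats(m.astype(np.uint8))
    i=1+st[1:,4].argmax(); q=P[l==i]; print('box',cv2.minAreaRect((q[:,:2]*1000).astype(np.float32)),np.median(q[:,2]),cv2.boxPoints(cv2.minAreaRect((q[:,:2]*1000).astype(np.float32))).round())
    # modules
    hull=d&(z<.04)&(im.min(2)>170)&(x<.75)&(x>.2)&(y<.0)
    n,l,st,c=cv2.connectedComponentsWithStats(hull.astype(np.uint8))
    for i in range(1,n):
        if st[i,4]>20:
            w=onz(f,[c[i]],.022)[0]; v,u=np.where(l==i); 
            rc=cv2.minAreaRect((onz(f,np.c_[u,v],.022)[:,:2]*1000).astype(np.float32)); print('white',c[i].round(),st[i,4],w.round(4),rc)
    cc={'side0':(225,295,290,345),'scene0':(335,160,390,210)}[tag]
    sub=P[cc[1]:cc[3],cc[0]:cc[2]].reshape(-1,3); 
    for lo,hi in((.060,.085),(.03,.055),(.041,.05)):
        q=sub[(sub[:,2]>lo)&(sub[:,2]<hi)]; print('hook',lo,len(q),q[:,2].max() if len(q) else 0, cv2.minAreaRect((q[:,:2]*1000).astype(np.float32)) if len(q)>4 else 0)
a=load('side0')['image'][180:345,165:330,::-1]; b=load('scene0')['image'][160:325,225:390,::-1]
cv2.imwrite('pics/c1.png',cv2.resize(np.hstack([a,b]),None,fx=2.4,fy=2.4,interpolation=cv2.INTER_CUBIC))
E
```

```text
side0
box ((764.651123046875, -13.994552612304688), (295.4412841796875, 207.54949951171875), 82.53490447998047) 0.09661817127271877 [[ 643. -147.]
 [ 848. -174.]
 [ 887.  119.]
 [ 681.  146.]]
white [386. 159.] 36 [ 0.4356 -0.3422  0.022 ] ((435.7424011230469, -342.3795471191406), (19.7221736907959, 26.492218017578125), 68.18054962158203)
white [347. 175.] 36 [ 0.5111 -0.2277  0.022 ] ((510.1097412109375, -226.9217987060547), (28.977060317993164, 16.96108627319336), 6.477113246917725)
white [379. 182.] 37 [ 0.4176 -0.2413  0.022 ] ((417.26324462890625, -241.28262329101562), (17.43135643005371, 24.20037841796875), 78.12646484375)
hook 0.06 188 0.07859784522365199 ((489.9941101074219, 304.17828369140625), (43.47774887084961, 20.04199981689453), 10.725411415100098)
hook 0.03 230 0.05484524024169257 ((503.14508056640625, 310.4530029296875), (78.28766632080078, 26.902202606201172), 15.594482421875)
hook 0.041 117 0.04994892142596252 ((503.57769775390625, 310.49432373046875), (77.43206787109375, 26.74925994873047), 15.594482421875)
scene0
box ((763.737548828125, -14.22247314453125), (290.3
[... 288 characters left out ...]
e [105. 262.] 91 [ 0.4326 -0.3408  0.022 ] ((432.39617919921875, -340.4475402832031), (21.900341033935547, 29.765121459960938), 69.08993530273438)
white [168. 264.] 100 [ 0.5068 -0.2254  0.022 ] ((506.242919921875, -225.6947784423828), (29.077096939086914, 22.163448333740234), 9.020940780639648)
hook 0.06 132 0.07781929031998158 ((491.2340087890625, 300.7411193847656), (45.1725959777832, 18.976032257080078), 8.967692375183105)
hook 0.03 208 0.054942514466459924 ((507.8825988769531, 299.5606384277344), (77.97631072998047, 20.585453033447266), 27.081111907958984)
hook 0.041 91 0.04988820761360535 ((507.3818359375, 300.2030944824219), (78.27591705322266, 12.352607727050781), 21.974225997924805)
```

View pics/c1.png

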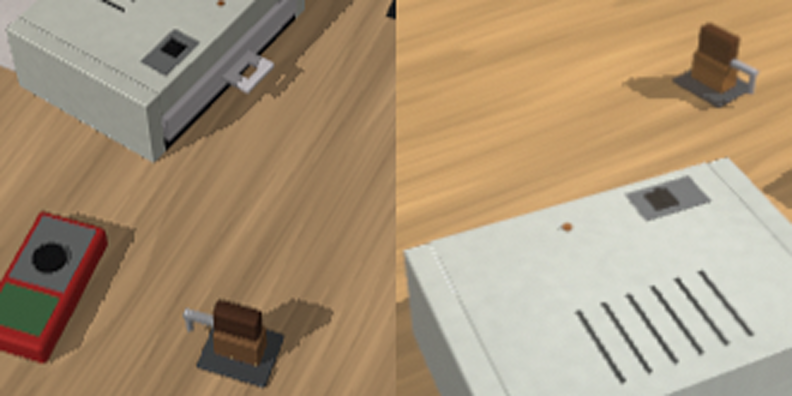

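The crop shows the tab with its finger hole at side ≈(268,210). The hook's bar points toward the box, and the switch ridge is dark at side ≈(237,200).

```bash
cat >> h.py <<'E'
def go(s,pos,yaw,tilt=None):
    """shift (mm, tool axes) and turn to a tool-down pose with tool x at yaw (deg)"""
    c=R.from_rotvec(s['orientation']); t=R.from_euler('z',yaw,degrees=True)*R.from_euler('x',180,degrees=True)
    return totool(s,np.array(pos)-s['tcp_pos']).round(1), (c.inv()*t).as_rotvec().round(4)
E
python3 - <<'E'
from h import *
from bench import r
f=load('side0'); print('hole',onz(f,[[268,210]],.035)); g=load('scene0')
print('ridge',onz(f,[[173/2.4+165,47/2.4+180]],.1), onz(g,[[(660-396)/2.4+225,197/2.4+160]],.1))
s=r.get_obs(); print(go(s,[.42,-.38,.25],0), go(s,[.46,-.12,.25],0),go(s,[.47,.12,.22],8))
print(go(s,[.485,.302,.20],10))
E
```

```text
hole [[0.64192371 0.0057506  0.035     ]]
ridge [[0.70003845 0.06113655 0.1       ]] [[0.70229353 0.05767439 0.1       ]]
(array([ 322.9, -209.2,  -19.2]), array([-0.0014,  0.0003,  0.2288])) (array([ 420.8, -453.4,  -18.9]), array([-0.0014,  0.0003,  0.2288])) (array([ 485. , -684.8,   11.5]), array([-0.0014,  0.0002,  0.0892]))
(array([ 540.9, -858.6,   31.7]), array([-0.0014,  0.0002,  0.0543]))
```

>>> step_arm([
  [323, -209, -19, 0, 0, 0.05, 85],
  [323, -209, -19, 0, 0, 0.05, 85],
  [323, -209, -19, 0, 0, 0.05, 85],
  [323, -209, -19, 0, 0, 0.05, 85],
  [323, -209, -19, 0, 0, 0.05, 85],
  [323, -209, -19, 0, 0, 0.05, 85],
  [323, -209, -19, 0, 0, 0.05, 85],
  [421, -453, -19, 0, 0, 0.05, 85],
])

```text
clock: 0.95
tcp_pos: [0.4104, -0.3556, 0.2491]
orientation: [3.128, 0.283, 0.004]
contact_force: [1.6, 0.5, -0.4]
grip_width: 0.0847
gripper_force: 0.0
```

```bash
python3 - <<'E'
from h import *
from bench import r
s=r.get_obs(); print(s['tcp_pos'],s['clock'])
print(go(s,[.46,-.08,.23],10),go(s,[.485,.302,.20],10))
E
```

```text
[ 0.41040691 -0.35561619  0.24914851] 0.95
(array([  98.3, -262.2,   19.1]), array([ 0.0011, -0.0023,  0.0062])) (array([ 191.5, -633.5,   48.9]), array([ 0.0011, -0.0023,  0.0062]))
```

>>> step_arm([
  [98, -262, 19, 0, 0, 0, 85],
  [98, -262, 19, 0, 0, 0, 85],
  [98, -262, 19, 0, 0, 0, 85],
  [98, -262, 19, 0, 0, 0, 85],
  [98, -262, 19, 0, 0, 0, 85],
  [191, -633, 49, 0, 0, 0, 85],
  [191, -633, 49, 0, 0, 0, 85],
  [191, -633, 49, 0, 0, 0, 85],
])

```text
clock: 1.75
tcp_pos: [0.4623, 0.0392, 0.2203]
orientation: [3.129, 0.28, 0.001]
contact_force: [0.9, -0.8, -1.1]
grip_width: 0.0851
gripper_force: 0.0
```

```bash
python3 - <<'E'
from h import *
from bench import r
s=r.get_obs(); print(s['tcp_pos'],s['clock'])
print(go(s,[.475,.302,.16],10))
E
```

```text
[0.4622603  0.03924637 0.22025425] 1.75
(array([  59.2, -256.3,   60.2]), array([ 0.0003, -0.0003,  0.0039]))
```

>>> step_arm([
  [59, -256, 60, 0, 0, 0, 85],
  [59, -256, 60, 0, 0, 0, 85],
  [59, -256, 60, 0, 0, 0, 85],
  [59, -256, 60, 0, 0, 0, 85],
  [59, -256, 60, 0, 0, 0, 85],
  [59, -256, 60, 0, 0, 0, 85],
  [59, -256, 60, 0, 0, 0, 85],
  [59, -256, 60, 0, 0, 0, 85],
])

```text
clock: 2.55
tcp_pos: [0.4749, 0.2993, 0.1599]
orientation: [3.128, 0.281, -0.001]
contact_force: [0.3, -1.5, -0.2]
grip_width: 0.085
gripper_force: 0.0
```

```bash
python3 - <<'E'
from h import *
from bench import r
s=r.get_obs(); print(s['tcp_pos'],s['clock'])
f=snap(r,'wrist','w1'); P=cloud(f)
q=P[(P[...,2]>.066)&(P[...,2]<.08)&(abs(P[...,0]-.49)<.06)&(abs(P[...,1]-.3)<.04)]
print(len(q),np.median(q[:,2]),cv2.minAreaRect((q[:,:2]*1000).astype(np.float32)))
E
```

```text
[0.4749006  0.29925912 0.15985802] 2.55
1643 0.07075909533100697 ((491.5198669433594, 302.2616882324219), (43.1478157043457, 18.047765731811523), 9.59211254119873)
```

View pics/w1.png

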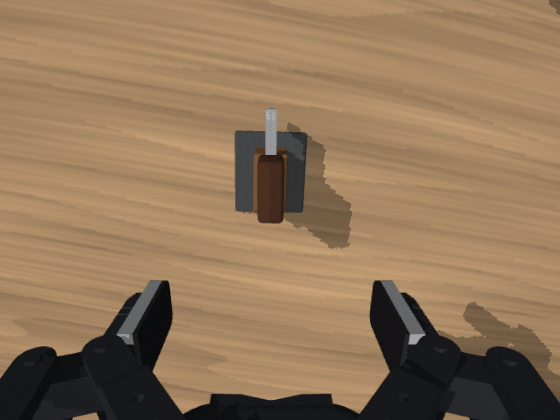

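The wrist view shows the handle at (271,188) and the tip at (270,112), consistent with hook centre (0.4915, 0.302) and yaw 9.7°. I'll go down onto it.

```bash
python3 - <<'E'
from h import *
from bench import r
s=r.get_obs(); print(s['tcp_pos'])
print(go(s,[.4905,.3022,.10],9.7),go(s,[.4905,.3022,.045],9.7))
E
```

```text
[0.47531479 0.29831089 0.1600915 ]
(array([15.7, -1.2, 60.1]), array([0.0013, 0.0005, 0.0083])) (array([ 15.7,  -1.3, 115.1]), array([0.0013, 0.0005, 0.0083]))
```

>>> step_arm([
  [16, -1, 60, 0, 0, 0.008, 85],
  [16, -1, 60, 0, 0, 0.008, 85],
  [16, -1, 90, 0, 0, 0.008, 85],
  [16, -1, 115, 0, 0, 0.008, 85],
  [16, -1, 115, 0, 0, 0.008, 85],
  [16, -1, 115, 0, 0, 0.008, 85],
])

```text
clock: 3.2
tcp_pos: [0.4909, 0.3028, 0.0461]
orientation: [3.13, 0.266, -0.0]
contact_force: [-0.2, -0.2, 1.2]
grip_width: 0.0847
gripper_force: 0.0
```

```bash
python3 - <<'E'
from h import *
from bench import r
s=r.get_obs(); print(s['tcp_pos'])
print(go(s,[.4905,.3022,.045],9.7))
E
```

```text
[0.49094297 0.30282391 0.04609535]
(array([-0.5,  0.5,  1.1]), array([0.0005, 0.0003, 0.0004]))
```

>>> step_arm([
  [0, 0.5, 1, 0, 0, 0, 10],
  [0, 0.5, 1, 0, 0, 0, 10],
  [0, 0.5, 1, 0, 0, 0, 10],
  [0, 0.5, 1, 0, 0, 0, 10],
  [0, 0.5, 1, 0, 0, 0, 10],
  [0, 0.5, 1, 0, 0, 0, 10],
  [0, 0.5, 1, 0, 0, 0, 10],
  [0, 0.5, 1, 0, 0, 0, 10],
], grip_force=60)

```text
clock: 4.0
tcp_pos: [0.4911, 0.3034, 0.0449]
orientation: [-3.13, -0.268, -0.001]
contact_force: [-0.6, -1.0, 5.6]
grip_width: 0.0173
gripper_force: 59.2
```

```bash
python3 - <<'E'
from h import *
from bench import r
s=r.get_obs(); print(s['tcp_pos'])
print(go(s,[.4905,.3022,.115],9.7),go(s,[.545,.015,.13],-7.6))
E
```

```text
[0.49112019 0.3034271  0.04489644]
(array([ -0.8,   1.1, -70.1]), array([-0.0002, -0.0008,  0.0015])) (array([  4.1, 293.4, -85.1]), array([-3.000e-04, -8.000e-04,  3.034e-01]))
```

>>> step_arm([
  [0, 0, -30, 0, 0, 0, 10],
  [0, 0, -70, 0, 0, 0, 10],
  [4, 293, -85, 0, 0, 0.303, 10],
  [4, 293, -85, 0, 0, 0.303, 10],
  [4, 293, -85, 0, 0, 0.303, 10],
  [4, 293, -85, 0, 0, 0.303, 10],
  [4, 293, -85, 0, 0, 0.303, 10],
  [4, 293, -85, 0, 0, 0.303, 10],
])

```text
clock: 4.8
tcp_pos: [0.5443, 0.0121, 0.1292]
orientation: [3.134, -0.209, -0.001]
contact_force: [1.1, -0.3, -1.1]
grip_width: 0.0172
gripper_force: 58.6
```

>>> step_arm([
  [0, 0, 0, 0, 0, 0, 10],
  [0, 0, 0, 0, 0, 0, 10],
  [0, 0, 0, 0, 0, 0, 10],
])

```text
clock: 5.1
tcp_pos: [0.5441, 0.0166, 0.1291]
orientation: [-3.134, 0.205, 0.001]
contact_force: [-0.6, 0.9, -0.8]
grip_width: 0.0167
gripper_force: 58.7
```

```bash
python3 - <<'E'
from h import *
from bench import r
s=r.get_obs(); print(s['tcp_pos'],s['orientation'],s['grip_width'])
f=snap(r,'wrist','w2')
E
```

```text
[0.54411475 0.01662134 0.12913061] [-3.13411670e+00  2.04749409e-01  8.27849082e-04] 0.01670114155074893
```

View pics/w2.png

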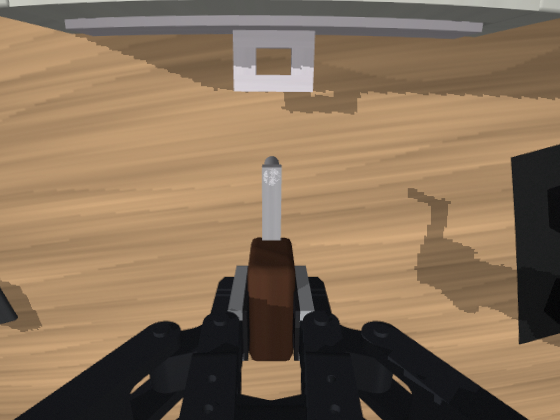

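The tab's hole is at pixel ≈(273.5,61) and the hook tip at ≈(271,161), with the bar end at (271,177). The yaw matches the box.

```bash
python3 - <<'E'
from h import *
from bench import r
f=load('w2'); s=r.get_obs(); M=R.from_rotvec(s['orientation']).as_matrix()
H=onz(f,[[256,47],[291,47],[256,76],[291,76]],.035); print(H,H.mean(0))
T=onz(f,[[234,91],[314,91]],.035); print('tab edge',T, np.degrees(np.arctan2(*(T[0]-T[1])[:2])))
z=s['tcp_pos'][2]
tip=onz(f,[[271,161]],z-.027)[0]; bar=onz(f,[[271,177]],z+.001)[0]
print(tip,bar,'pred',s['tcp_pos']+M[:,0]*.05)
m=H.mean(0); t=np.array(s['tcp_pos'])+M[:,0]*.05
d=m-t; print(go(s,s['tcp_pos']+np.array([d[0],d[1],0]),-7.6), go(s,np.r_[(s['tcp_pos']+d)[:2],.045],-7.6))
E
```

```text
[[ 0.65286591  0.01130996  0.035     ]
 [ 0.65009687 -0.00991008  0.035     ]
 [ 0.63607346  0.01369443  0.035     ]
 [ 0.63324789 -0.00796613  0.035     ]] [0.64307103 0.00178204 0.035     ]
tab edge [[ 0.62898799  0.02874414  0.035     ]
 [ 0.62245731 -0.02135432  0.035     ]] 7.427019840414155
[0.59465429 0.00959419 0.10215204] [0.59366231 0.0096962  0.13015204] pred [0.59370122 0.0105607  0.129126  ]
(array([50.1,  2.3, -0. ]), array([-0.0008,  0.0005,  0.0031])) (array([50.1,  2.4, 84.1]), array([-0.0008,  0.0005,  0.0031]))
```

>>> step_arm([
  [49.5, 1.7, 0, 0, 0, 0, 10],
  [49.5, 1.7, 20, 0, 0, 0, 10],
  [49.5, 1.7, 45, 0, 0, 0, 10],
  [49.5, 1.7, 55, 0, 0, 0, 10],
  [49.5, 1.7, 64, 0, 0, 0, 10],
  [49.5, 1.7, 74, 0, 0, 0, 10],
  [49.5, 1.7, 84, 0, 0, 0, 10],
  [49.5, 1.7, 84, 0, 0, 0, 10],
])

```text
clock: 5.95
tcp_pos: [0.5925, 0.0069, 0.0442]
orientation: [3.134, -0.207, -0.003]
contact_force: [-0.4, -0.6, -0.7]
grip_width: 0.017
gripper_force: 58.7
```

```bash
python3 - <<'E'
from h import *
from bench import r
s=r.get_obs(); print(s['tcp_pos'],s['contact_force'],s['grip_width'])
print(go(s,s['tcp_pos'],-7.6))
f=snap(r,'wrist','w3')
E
```

```text
[0.59253824 0.00690742 0.04424011] [-0.41709416 -0.56906494 -0.72076261] 0.016987224198443722
(array([0., 0., 0.]), array([0.0004, 0.0017, 0.0007]))
```

View pics/w3.png

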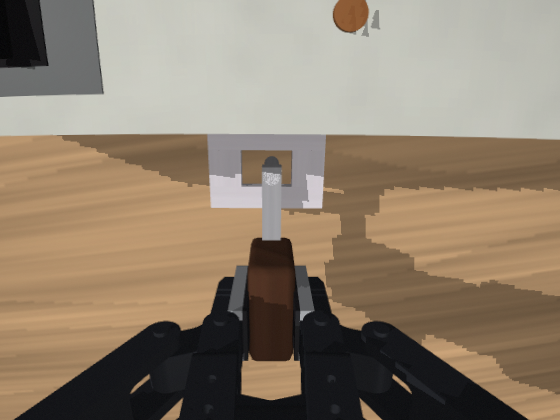

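The tip is inside the hole (270,165). Pulling now.

>>> step_arm([
  [-10, 0, 0, 0, 0, 0, 10],
  [-30, 0, 0, 0, 0, 0, 10],
  [-50, 0, 0, 0, 0, 0, 10],
  [-70, 0, 0, 0, 0, 0, 10],
  [-90, 0, 0, 0, 0, 0, 10],
  [-110, 0, 0, 0, 0, 0, 10],
  [-122, 0, 0, 0, 0, 0, 10],
  [-128, 0, 0, 0, 0, 0, 10],
])

```text
clock: 6.8
tcp_pos: [0.4664, 0.024, 0.0461]
orientation: [-3.135, 0.207, -0.003]
contact_force: [3.0, 0.1, -0.5]
grip_width: 0.0171
gripper_force: 59.3
```

>>> step_arm([
  [-3, 0, 0, 0, 0, 0, 10],
  [-5, 0, 0, 0, 0, 0, 10],
  [-6, 0, 0, 0, 0, 0, 10],
  [-7, 0, 0, 0, 0, 0, 10],
  [-7, 0, 0, 0, 0, 0, 10],
])

```text
clock: 7.3
tcp_pos: [0.4638, 0.0245, 0.0461]
orientation: [-3.133, 0.209, -0.011]
contact_force: [10.6, -1.2, -5.5]
grip_width: 0.017
gripper_force: 58.6
```

>>> step_arm([
  [-3, 0, 0, 0, 0, 0, 10],
  [-5, 0, 0, 0, 0, 0, 10],
  [-6, 0, 0, 0, 0, 0, 10],
  [-6, 0, 0, 0, 0, 0, 10],
], grip_force=90)

```text
clock: 7.7
tcp_pos: [0.4632, 0.0251, 0.0477]
orientation: [-3.131, 0.211, -0.026]
contact_force: [19.2, -4.4, -3.6]
grip_width: 0.0168
gripper_force: 90.4
```

```bash
python3 - <<'E'
from h import *
from bench import r
s=r.get_obs(); print(s['tcp_pos'],s['contact_force'],s['grip_width'])
f=snap(r,'wrist','w4')
P=cloud(f); m=(abs(P[...,2]-.052)<.006)&(P[...,0]>.5)&(P[...,0]<.66)
im=f['image']; cv2.imwrite('pics/w4.png',im[:,:,::-1])
E
```

```text
[0.46317364 0.02514064 0.04770674] [19.18993145 -4.3858181  -3.56181915] 0.01682254922909729
```

View pics/w4.png

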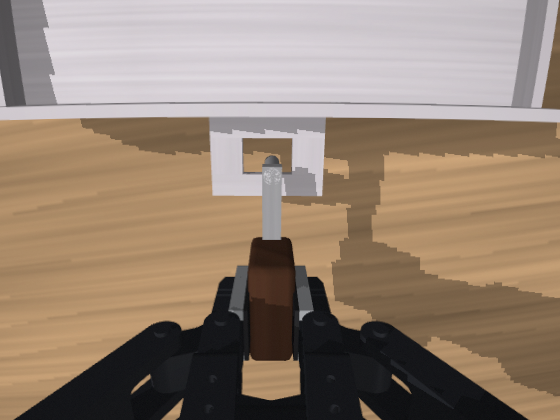

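The tray is out and the tip now bears on the near edge of the hole at (270,168). I'll measure the travel from the hole corners (242–293, 138–174).

```bash
python3 - <<'E'
from h import *
from bench import r
f=load('w4'); s=r.get_obs()
H=onz(f,[[242,138],[293,138],[243,174],[293,174]],.035); m=H.mean(0); print(H.round(4),m)
a=np.radians(-7.5); ex=np.array([np.cos(a),np.sin(a)])
print('travel',(np.array([.6431,.0018])-m[:2])@ex, 'lat',(np.array([.6431,.0018])-m[:2])@[ -ex[1],ex[0]])
g=load('w3'); H=onz(g,[[241,150],[292,150],[241,186],[292,186]],.035); print('w3',H.mean(0),(H.mean(0)-m)[:2]@ex)
E
```

```text
[[0.5282 0.0286 0.035 ]
 [0.5252 0.0068 0.035 ]
 [0.5124 0.0307 0.035 ]
 [0.5095 0.0086 0.035 ]] [0.5188326  0.01868696 0.035     ]
travel 0.12540846784570084 lat -0.0005223376477982055
w3 [0.64367411 0.0016425  0.035     ] 0.125998228147196
```

>>> step_arm([
  [-3, 0, 0, 0, 0, 0, 10],
  [-6, 0, 0, 0, 0, 0, 10],
  [-6, 0, 0, 0, 0, 0, 10],
  [-6, 0, 0, 0, 0, 0, 10],
])

```text
clock: 8.15
tcp_pos: [0.4619, 0.0261, 0.0492]
orientation: [-3.129, 0.213, -0.039]
contact_force: [26.4, -5.6, 1.0]
grip_width: 0.0164
gripper_force: 91.1
```

Stop reached: the force climbs without motion. Relaxing and centring the tip in the hole.

>>> step_arm([
  [8, 0, 0, 0, 0, 0, 10],
  [14, 0, 0, 0, 0, 0, 10],
  [19, 0, 0, 0, 0, 0, 10],
  [19, 0, 0, 0, 0, 0, 10],
  [19, 0, 0, 0, 0, 0, 10],
])

```text
clock: 8.65
tcp_pos: [0.4651, 0.0236, 0.0447]
orientation: [3.134, -0.207, -0.004]
contact_force: [0.1, -0.1, -0.3]
grip_width: 0.0164
gripper_force: 91.2
```

```bash
python3 - <<'E'
from h import *
from bench import r
s=r.get_obs(); print(s['tcp_pos'],s['contact_force'],s['grip_width'],go(s,s['tcp_pos'],-7.6))
f=snap(r,'wrist','w5')
h=f['image'][100:260,180:360,::-1]; g=load('w4')['image'][100:260,180:360,::-1]
cv2.imwrite('pics/c5.png',cv2.resize(np.hstack([g,h]),None,fx=2.2,fy=2.2))
E
```

```text
[0.46512888 0.02364211 0.04468845] [ 0.0599436  -0.08606292 -0.32169329] 0.01644796838487253 (array([0., 0., 0.]), array([0.0007, 0.0024, 0.0005]))
```

View pics/c5.png

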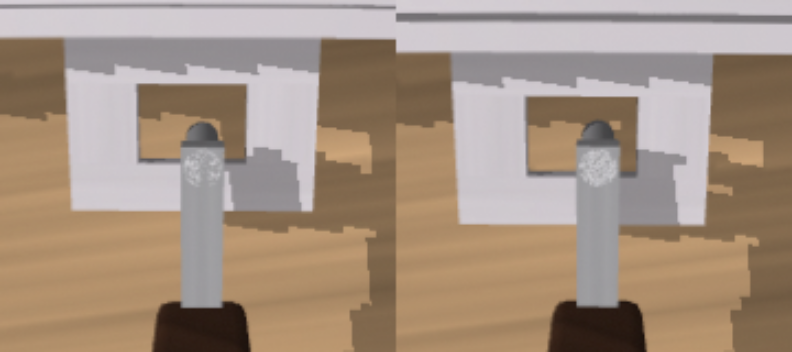

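The tip sits clear inside the hole ((597,130) in the right-hand crop). Lifting and carrying it back to the stand.

```bash
python3 - <<'E'
from h import *
from bench import r
f=load('w5'); s=r.get_obs()
H=onz(f,[[239,144],[289.5,144],[239,179.5],[289.5,179.5]],.035); m=H.mean(0); print(m)
a=np.radians(-7.5); ex=np.array([np.cos(a),np.sin(a)]); print((np.array([.6434,.0017])-m[:2])@ex, 'tray_in',m[:2]+.079*ex)
M=R.from_rotvec(s['orientation']).as_matrix(); z=s['tcp_pos'][2]
print('tip',onz(f,[[271.5,100+130/2.2]],z-.027),'pred',s['tcp_pos']+M[:,0]*.05, 'barend', onz(f,[[271.5,100+143/2.2]],z+.001))
print(go(s,[.4911,.3034,.115],9.8))
E
```

```text
[0.51900127 0.018944   0.035     ]
0.1255852766916573 tray_in [0.59732541 0.00863243]
tip [[0.51652142 0.01609937 0.01779059]] pred [0.51477588 0.01709345 0.04468715] barend [[0.51956204 0.01574987 0.04579059]]
(array([ -11.3, -280.7,  -70.4]), array([ 3.000e-04,  2.100e-03, -3.031e-01]))
```

>>> step_arm([
  [0, 0, -20, 0, 0, 0, 10],
  [0, 0, -50, 0, 0, 0, 10],
  [0, 0, -75, 0, 0, 0, 10],
  [-11, -281, -75, 0, 0, -0.303, 10],
  [-11, -281, -75, 0, 0, -0.303, 10],
  [-11, -281, -75, 0, 0, -0.303, 10],
  [-11, -281, -75, 0, 0, -0.303, 10],
  [-11, -281, -75, 0, 0, -0.303, 10],
])

```text
clock: 9.5
tcp_pos: [0.4889, 0.2741, 0.12]
orientation: [3.129, 0.268, -0.002]
contact_force: [0.8, -0.8, -0.3]
grip_width: 0.0167
gripper_force: 91.2
```

>>> step_arm([
  [0, -6, 0, 0, 0, 0, 10],
  [0, -6, 0, 0, 0, 0, 10],
  [0, -6, 0, 0, 0, 0, 10],
  [0, -6, 0, 0, 0, 0, 10],
])

```text
clock: 9.9
tcp_pos: [0.4888, 0.2761, 0.1199]
orientation: [3.129, 0.264, -0.001]
contact_force: [0.3, -0.8, -1.8]
grip_width: 0.0163
gripper_force: 91.1
```

```bash
python3 - <<'E'
from h import *
from bench import r
s=r.get_obs(); print(s['tcp_pos'],s['grip_width'])
print(go(s,[.4911,.3034,.0465],9.8))
E
```

```text
[0.488783   0.27611541 0.11991253] 0.01626326115670893
(array([  6.9, -26.6,  73.4]), array([ 0.0018,  0.0009, -0.0028]))
```

>>> step_arm([
  [7, -27, 0, 0, 0, 0, 10],
  [7, -27, 0, 0, 0, 0, 10],
  [7, -27, 30, 0, 0, 0, 10],
  [7, -27, 50, 0, 0, 0, 10],
  [7, -27, 62, 0, 0, 0, 10],
  [7, -27, 62, 0, 0, 0, 10],
])

```text
clock: 10.5
tcp_pos: [0.4903, 0.3044, 0.0568]
orientation: [3.128, 0.266, -0.004]
contact_force: [0.5, 0.4, -0.9]
grip_width: 0.0167
gripper_force: 91.1
```

```bash
python3 - <<'E'
from h import *
from bench import r
s=r.get_obs(); print(s['tcp_pos'],s['contact_force'])
print(go(s,[.4911,.3034,.0455],9.8))
E
```

```text
[0.49032912 0.30441768 0.0567985 ] [ 0.45460376  0.39050131 -0.87763114]
(array([ 0.6,  1.1, 11.3]), array([ 0.0019,  0.0029, -0.0016]))
```

>>> step_arm([
  [0.6, 1, 4, 0, 0, 0, 10],
  [0.6, 1, 8, 0, 0, 0, 10],
  [0.6, 1, 11, 0, 0, 0, 10],
  [0.6, 1, 12, 0, 0, 0, 10],
  [0.6, 1, 12, 0, 0, 0, 10],
])

```text
clock: 11.0
tcp_pos: [0.4918, 0.3056, 0.0464]
orientation: [-3.13, -0.268, -0.0]
contact_force: [-0.3, -0.2, -0.6]
grip_width: 0.0164
gripper_force: 91.1
```

>>> step_arm([
  [0, 2, 1, 0, 0, 0, 10],
  [0, 2, 2, 0, 0, 0, 10],
  [0, 2, 2.5, 0, 0, 0, 10],
  [0, 2, 2.5, 0, 0, 0, 10],
])

```text
clock: 11.4
tcp_pos: [0.4924, 0.3036, 0.0451]
orientation: [3.13, 0.268, 0.001]
contact_force: [-2.7, -2.6, 11.9]
grip_width: 0.0164
gripper_force: 93.0
```

Contact with the stand at 12 N, so I'm releasing and rising.

>>> step_arm([
  [0, 0, -1, 0, 0, 0, 10],
  [0, 0, -1, 0, 0, 0, 70],
  [0, 0, -1, 0, 0, 0, 70],
  [0, 0, -1, 0, 0, 0, 70],
  [0, 0, -1, 0, 0, 0, 70],
  [0, 0, -1, 0, 0, 0, 70],
  [0, 0, -30, 0, 0, 0, 70],
  [0, 0, -70, 0, 0, 0, 70],
], grip_force=40)

```text
clock: 12.2
tcp_pos: [0.4906, 0.3025, 0.1125]
orientation: [3.128, 0.268, -0.007]
contact_force: [0.0, 0.0, 0.6]
grip_width: 0.0698
gripper_force: 0.0
```

>>> step_arm([
  [-15, 0, -110, 0, 0, 0, 70],
  [-15, 0, -110, 0, 0, 0, 70],
  [-15, 0, -110, 0, 0, 0, 70],
])

```text
clock: 12.5
tcp_pos: [0.4788, 0.3033, 0.2298]
orientation: [-3.126, -0.269, -0.013]
contact_force: [0.1, 1.2, -0.5]
grip_width: 0.0702
gripper_force: 0.0
```

```bash
python3 - <<'E'
from h import *
from bench import r
s=r.get_obs(); print(s['tcp_pos'],s['clock'])
f=snap(r,'wrist','w6'); P=cloud(f)
q=P[(P[...,2]>.066)&(P[...,2]<.08)&(abs(P[...,0]-.49)<.06)&(abs(P[...,1]-.3)<.04)]
print(len(q),np.median(q[:,2]),cv2.minAreaRect((q[:,:2]*1000).astype(np.float32)))
f=snap(r,'scene','s6')
for z in (.022,):
    im=f['image'].astype(int);P=cloud(f);x,y,zz=P[...,0],P[...,1],P[...,2]
    m=(f['depth']>0)&(zz<.04)&(im.min(2)>150)&(x<.6)&(x>.3)&(y<-.1)&(y>-.5)
    n,l,st,c=cv2.connectedComponentsWithStats(m.astype(np.uint8))
    for i in range(1,n):
        if st[i,4]>20: print(c[i].round(),st[i,4],onz(f,[c[i]],z)[0].round(4))
print(go(s,[.47,.0,.22],-10),go(s,[.42,-.2,.20],-10))
cv2.imwrite('pics/c6.png',np.hstack([cv2.resize(load('w6')['image'][60:300,150:390,::-1],(400,400)),cv2.resize(f['image'][140:340,60:260,::-1],(400,400))]))
E
```

```text
[0.4787841  0.30334356 0.22979002] 12.5
1004 0.0708321830260546 ((493.31842041015625, 304.1894836425781), (43.0020866394043, 17.35426902770996), 10.384730339050293)
[148. 242.] 88 [ 0.4147 -0.2397  0.022 ]
[229. 253.] 53 [ 0.5427 -0.0992  0.022 ]
[106. 262.] 97 [ 0.4324 -0.3406  0.022 ]
[167. 264.] 113 [ 0.5073 -0.2258  0.022 ]
(array([-60.5, 297.4,   8.2]), array([-0.0051, -0.0077,  0.346 ])) (array([-144. ,  486. ,   26.8]), array([-0.0051, -0.0077,  0.346 ]))
```

View pics/c6.png

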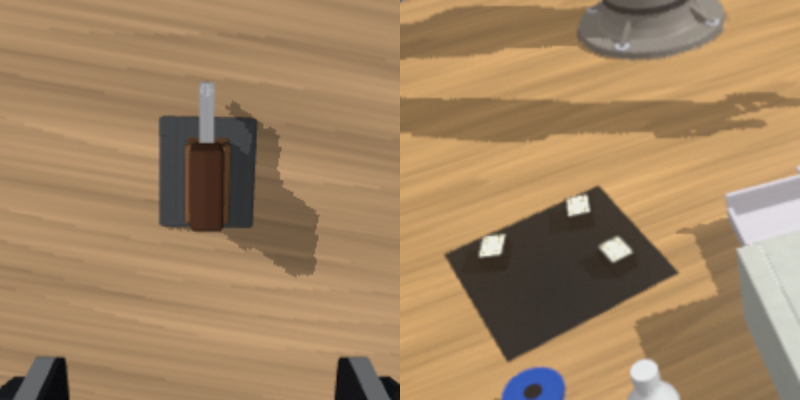

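The hook lies on its stand at (205,185) with the tip ahead. The three modules are still on the mat, unmoved. Moving over the mat.

>>> step_arm([
  [-60, 297, 8, 0, 0, 0.346, 60],
  [-60, 297, 8, 0, 0, 0.346, 60],
  [-60, 297, 8, 0, 0, 0.346, 60],
  [-60, 297, 8, 0, 0, 0.346, 60],
  [-60, 297, 8, 0, 0, 0.346, 60],
  [-60, 297, 8, 0, 0, 0.346, 60],
  [-140, 550, -10, 0, 0, 0.346, 60],
  [-140, 550, -10, 0, 0, 0.346, 60],
])

```text
clock: 13.4
tcp_pos: [0.4536, -0.0999, 0.2205]
orientation: [-3.129, 0.275, 0.006]
contact_force: [0.4, -1.1, 0.8]
grip_width: 0.06
gripper_force: 0.0
```

```bash
python3 - <<'E'
from h import *
from bench import r
s=r.get_obs(); print(s['tcp_pos'],s['clock'])
print(go(s,[.44,-.26,.25],-10))
E
```

```text
[ 0.45359646 -0.09986316  0.22051885] 13.4
(array([ 14.5, 160.1, -29.5]), array([ 0.0003,  0.0036, -0.0011]))
```

>>> step_arm([
  [14, 150, -30, 0, 0, 0, 60],
  [14, 150, -30, 0, 0, 0, 60],
  [14, 150, -30, 0, 0, 0, 60],
  [14, 150, -30, 0, 0, 0, 60],
  [14, 150, -30, 0, 0, 0, 60],
  [14, 150, -30, 0, 0, 0, 60],
])

```text
clock: 14.0
tcp_pos: [0.4426, -0.2463, 0.2509]
orientation: [-3.128, 0.273, 0.004]
contact_force: [-0.4, 1.2, 0.4]
grip_width: 0.06
gripper_force: 0.0
```

```bash
cat >> h.py <<'E'
def mods(f,z=.022,mn=150):
    P=cloud(f); hs=cv2.cvtColor(f['image'],cv2.COLOR_RGB2HSV)
    m=(f['depth']>0)&(abs(P[...,2]-z)<.008)&(hs[...,2]>150)&(hs[...,1]<70)
    m=cv2.morphologyEx(m.astype(np.uint8),cv2.MORPH_CLOSE,np.ones((7,7)))
    n,l,st,c=cv2.connectedComponentsWithStats(m); out=[]
    for i in range(1,n):
        if st[i,4]>mn:
            v,u=np.where(l==i); (cx,cy),(w,h),a=cv2.minAreaRect((onz(f,np.c_[u,v],z)[:,:2]*1000).astype(np.float32))
            if h>w: a+=90
            out.append((round(cx,1),round(cy,1),round(w,1),round(h,1),round((a+90)%180-90,1),c[i].round()))
    return out
E
python3 - <<'E'
from h import *
from bench import r
s=r.get_obs(); print(s['tcp_pos'],s['clock'])
f=snap(r,'wrist','w7'); 
for m in mods(f): print(m, go(s,[m[0]/1e3,m[1]/1e3,.06],m[4]))
E
```

```text
[ 0.44256334 -0.24634468  0.25086019] 14.0
(591.4, -39.7, 121.9, 115.3, 82.2, array([50., 64.])) (array([ 111.4, -229.1,  190.8]), array([-3.2000e-03,  1.3000e-03, -1.6086e+00]))
(559.4, -237.9, 31.3, 23.4, 7.9, array([241.,  56.])) (array([114.2, -28.3, 190.6]), array([-0.0016,  0.0027, -0.3118]))
(435.2, -341.0, 23.7, 31.3, -20.6, array([360., 162.])) (array([  9.7,  94.7, 190.7]), array([-0.0009,  0.003 ,  0.1856]))
(416.8, -240.3, 23.0, 30.5, -9.9, array([269., 194.])) (array([-25.9,  -1.3, 190.9]), array([-0.0012,  0.0029, -0.0011]))
```

View pics/w7.png

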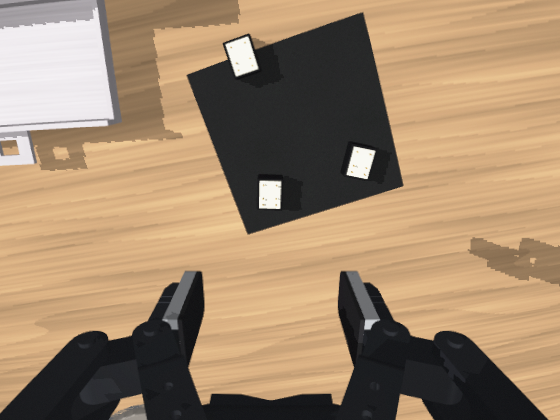

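The wrist view shows modules at (269,194), (360,162) and (241,56). The third was knocked about 5 cm, to (0.559, −0.238). Picking the near one (A) first.

>>> step_arm([
  [-26, -1, 50, 0, 0, 0, 60],
  [-26, -1, 100, 0, 0, 0, 60],
  [-26, -1, 150, 0, 0, 0, 60],
  [-26, -1, 200, 0, 0, 0, 60],
  [-26, -1, 225, 0, 0, 0, 60],
  [-26, -1, 225, 0, 0, 0, 60],
  [-26, -1, 225, 0, 0, 0, 60],
])

```text
clock: 14.75
tcp_pos: [0.4178, -0.2411, 0.0277]
orientation: [-3.129, 0.272, 0.002]
contact_force: [-0.0, -0.2, 0.4]
grip_width: 0.0604
gripper_force: 0.0
```

```bash
python3 - <<'E'
from h import *
from bench import r
s=r.get_obs(); print(s['tcp_pos'],s['clock'])
print(go(s,[.4168,-.2403,.0045],-9.9))
E
```

```text
[ 0.41783462 -0.24105098  0.0276921 ] 14.75
(array([-1.1, -0.5, 23.2]), array([-0.0008,  0.0011, -0.0004]))
```

>>> step_arm([
  [-1, -0.5, 15, 0, 0, 0, 60],
  [-1, -0.5, 23, 0, 0, 0, 60],
  [-1, -0.5, 23, 0, 0, 0, 20],
  [-1, -0.5, 23, 0, 0, 0, 20],
  [-1, -0.5, 23, 0, 0, 0, 20],
  [-1, -0.5, 23, 0, 0, 0, 20],
  [-1, -0.5, 23, 0, 0, 0, 20],
])

```text
clock: 15.45
tcp_pos: [0.4175, -0.2419, 0.0058]
orientation: [3.129, -0.275, 0.003]
contact_force: [0.0, 1.8, 6.2]
grip_width: 0.0275
gripper_force: 39.9
```

>>> step_arm([
  [0, 0, 0, 0, 0, 0, 20],
  [0, 0, -40, 0, 0, 0, 20],
  [0, 0, -85, 0, 0, 0, 20],
  [0, 0, -85, 0, 0, 0, 20],
])

```text
clock: 15.85
tcp_pos: [0.4203, -0.2433, 0.095]
orientation: [3.126, -0.275, 0.015]
contact_force: [0.8, 0.3, -1.1]
grip_width: 0.0271
gripper_force: 39.9
```

```bash
cat >> h.py <<'E'
TI=np.array([.5973,.0086]); TY=-7.5
def slot(k,dx=0):
    a=np.radians(TY); return TI+dx*np.array([np.cos(a),np.sin(a)])+k*np.array([-np.sin(a),np.cos(a)])
E
python3 - <<'E'
from h import *
from bench import r
s=r.get_obs(); print(s['tcp_pos'],s['clock'],s['grip_width'])
p=slot(.062); print(p,go(s,[*p,.095],TY))
E
```

```text
[ 0.42027072 -0.24334902  0.09501981] 15.85 0.027061121666215424
[0.60539262 0.07006958] (array([ 1.275e+02, -3.409e+02,  3.000e-01]), array([ 0.0029, -0.0097, -0.0447]))
```

>>> step_arm([
  [127, -341, 0, 0, 0, -0.045, 20],
  [127, -341, 0, 0, 0, -0.045, 20],
  [127, -341, 0, 0, 0, -0.045, 20],
  [127, -341, 0, 0, 0, -0.045, 20],
  [127, -341, 0, 0, 0, -0.045, 20],
  [127, -341, 0, 0, 0, -0.045, 20],
  [127, -341, 0, 0, 0, -0.045, 20],
  [127, -341, 0, 0, 0, -0.045, 20],
])

```text
clock: 16.65
tcp_pos: [0.6033, 0.0795, 0.0902]
orientation: [-3.131, 0.193, -0.004]
contact_force: [0.9, 0.2, -0.1]
grip_width: 0.0273
gripper_force: 39.8
```

>>> step_arm([
  [0, 0, 15, 0, 0, 0, 20],
  [0, 0, 30, 0, 0, 0, 20],
  [0, 0, 30, 0, 0, 0, 20],
])

```text
clock: 16.95
tcp_pos: [0.598, 0.0687, 0.0562]
orientation: [3.132, -0.208, -0.01]
contact_force: [0.2, -1.0, -0.7]
grip_width: 0.0272
gripper_force: 39.9
```

```bash
python3 - <<'E'
from h import *
from bench import r
s=r.get_obs(); print(s['tcp_pos'],s['clock'],s['grip_width'])
p=slot(.062); print(p,go(s,[*p,.0295],TY))
E
```

```text
[0.59799835 0.06874712 0.05621374] 16.95 0.02716460954453598
[0.60539262 0.07006958] (array([ 7.3, -2.4, 26.7]), array([ 0.0035,  0.006 , -0.002 ]))
```

>>> step_arm([
  [7, -2, 10, 0, 0, 0, 20],
  [7, -2, 20, 0, 0, 0, 20],
  [7, -2, 24, 0, 0, 0, 20],
  [7, -2, 26, 0, 0, 0, 20],
  [7, -2, 28, 0, 0, 0, 20],
  [7, -2, 28, 0, 0, 0, 20],
])

```text
clock: 17.55
tcp_pos: [0.6084, 0.0731, 0.0315]
orientation: [3.135, -0.204, 0.0]
contact_force: [-0.6, -0.2, -1.3]
grip_width: 0.0271
gripper_force: 39.9
```

>>> step_arm([
  [0, 0, 1.5, 0, 0, 0, 20],
  [0, 0, 3, 0, 0, 0, 20],
  [0, 0, 3.5, 0, 0, 0, 20],
  [0, 0, 3.5, 0, 0, 0, 20],
])

```text
clock: 17.95
tcp_pos: [0.6084, 0.0731, 0.028]
orientation: [3.135, -0.204, -0.0]
contact_force: [0.1, 0.1, -0.4]
grip_width: 0.0269
gripper_force: 39.9
```

>>> step_arm([
  [0, 0, 0.7, 0, 0, 0, 20],
  [0, 0, 0.7, 0, 0, 0, 44],
  [0, 0, 0.7, 0, 0, 0, 44],
  [0, 0, 0.7, 0, 0, 0, 44],
  [0, 0, 0.7, 0, 0, 0, 44],
  [0, 0, -30, 0, 0, 0, 44],
  [0, 0, -75, 0, 0, 0, 44],
  [0, 0, -100, 0, 0, 0, 44],
])

```text
clock: 18.75
tcp_pos: [0.6097, 0.0734, 0.1311]
orientation: [-3.134, 0.204, -0.005]
contact_force: [0.5, -0.3, 0.1]
grip_width: 0.0439
gripper_force: 0.0
```

```bash
python3 - <<'E'
from h import *
from bench import r
s=r.get_obs(); print(s['tcp_pos'],s['clock'],s['grip_width'])
f=snap(r,'wrist','w8'); print(mods(f,.044))
print(go(s,[.42,-.33,.15],-20))
E
```

```text
[0.60966238 0.07343223 0.13106615] 18.75 0.04393660859780602
[(622.2, 122.1, 4.8, 35.8, -9.4, array([197., 207.])), (608.2, 72.9, 22.6, 29.9, -7.4, array([271., 219.])), (543.7, 81.7, 70.5, 4.5, 82.6, array([271., 302.])), (532.6, 2.6, 21.9, 5.3, 81.9, array([378., 302.]))]
(array([-135.6,  424.6,  -19.8]), array([-0.0015, -0.003 ,  0.2188]))
```

View pics/w8.png

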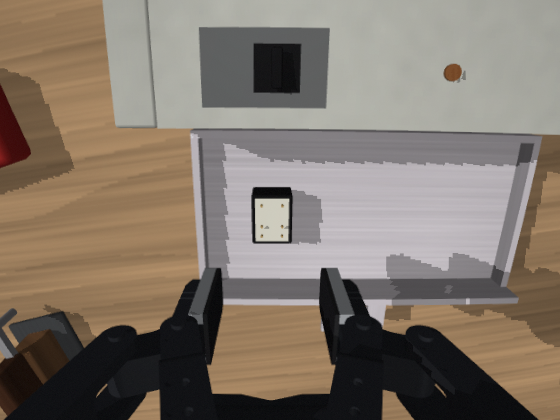

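Module A sits flat in the tray at (271,218); the lamp switch is at ≈(277,68). Next is module B at (0.435, −0.341).

>>> step_arm([
  [-136, 425, -20, 0, 0, 0.22, 60],
  [-136, 425, -20, 0, 0, 0.22, 60],
  [-136, 425, -20, 0, 0, 0.22, 60],
  [-136, 425, -20, 0, 0, 0.22, 60],
  [-136, 425, -20, 0, 0, 0.22, 60],
  [-136, 425, -20, 0, 0, 0.22, 60],
  [-136, 425, -20, 0, 0, 0.22, 60],
  [-136, 425, -20, 0, 0, 0.22, 60],
])

```text
clock: 19.6
tcp_pos: [0.4371, -0.2901, 0.1461]
orientation: [3.093, -0.547, 0.001]
contact_force: [1.4, -0.7, -0.2]
grip_width: 0.0601
gripper_force: 0.0
```

>>> step_arm([
  [0, 0, 0, 0, 0, 0, 60],
  [0, 0, 0, 0, 0, 0, 60],
  [0, 0, 0, 0, 0, 0, 60],
])

```text
clock: 19.9
tcp_pos: [0.4389, -0.2871, 0.1458]
orientation: [-3.093, 0.544, -0.0]
contact_force: [0.4, 0.5, -0.3]
grip_width: 0.0601
gripper_force: 0.0
```

```bash
python3 - <<'E'
from h import *
from bench import r
s=r.get_obs(); print(s['tcp_pos'],s['clock'],s['grip_width'])
f=snap(r,'wrist','w9'); 
for m in mods(f): print(m,go(s,[m[0]/1e3,m[1]/1e3,.025],m[4]))
E
```

```text
[ 0.43890149 -0.28711064  0.14579144] 19.9 0.060127008726288914
(559.2, -238.2, 31.6, 23.8, 7.9, array([147.,  71.])) (array([ 96.4, -87. , 120.9]), array([-7.000e-04, -1.000e-04, -4.863e-01]))
(435.2, -341.1, 23.3, 31.3, -21.3, array([338., 183.])) (array([ 15. ,  52.1, 120.8]), array([-0.0007,  0.0001,  0.0233]))
```

>>> step_arm([
  [15, 52, 0, 0, 0, 0.023, 60],
  [15, 52, 0, 0, 0, 0.023, 60],
  [15, 52, 50, 0, 0, 0.023, 60],
  [15, 52, 100, 0, 0, 0.023, 60],
  [15, 52, 121, 0, 0, 0.023, 60],
  [15, 52, 121, 0, 0, 0.023, 60],
  [15, 52, 121, 0, 0, 0.023, 60],
])

```text
clock: 20.65
tcp_pos: [0.4355, -0.3416, 0.0253]
orientation: [-3.087, 0.58, -0.0]
contact_force: [-0.2, -0.4, 0.7]
grip_width: 0.06
gripper_force: 0.0
```

```bash
python3 - <<'E'
from h import *
from bench import r
s=r.get_obs(); print(s['tcp_pos'],s['clock'])
print(go(s,[.4352,-.3411,.0045],-21))
E
```

```text
[ 0.43548066 -0.34162435  0.02530625] 20.65
(array([-0.5, -0.4, 20.8]), array([-0.0004, -0.0001, -0.0049]))
```

>>> step_arm([
  [0, 0, 12, 0, 0, 0, 60],
  [0, 0, 20, 0, 0, 0, 60],
  [0, 0, 20, 0, 0, 0, 20],
  [0, 0, 20, 0, 0, 0, 20],
  [0, 0, 20, 0, 0, 0, 20],
  [0, 0, 20, 0, 0, 0, 20],
  [0, 0, 20, 0, 0, 0, 20],
])

```text
clock: 21.35
tcp_pos: [0.4348, -0.3427, 0.0054]
orientation: [3.087, -0.583, 0.001]
contact_force: [-0.9, 0.8, 2.7]
grip_width: 0.0269
gripper_force: 40.5
```

>>> step_arm([
  [0, 0, 0, 0, 0, 0, 20],
  [0, 0, -40, 0, 0, 0, 20],
  [0, 0, -85, 0, 0, 0, 20],
  [0, 0, -85, 0, 0, 0, 20],
])

```text
clock: 21.75
tcp_pos: [0.4376, -0.3447, 0.0951]
orientation: [3.083, -0.583, 0.014]
contact_force: [0.6, -0.6, -0.2]
grip_width: 0.0267
gripper_force: 40.2
```

```bash
python3 - <<'E'
from h import *
from bench import r
s=r.get_obs(); print(s['tcp_pos'],s['clock'],s['grip_width'])
p=slot(0.0); print(p,go(s,[*p,.095],TY))
E
```

```text
[ 0.43763222 -0.34469198  0.09512403] 21.75 0.026683141787410207
[0.5973 0.0086] (array([  19.7, -387.2,   -0.4]), array([ 0.0031, -0.009 , -0.2428]))
```

>>> step_arm([
  [20, -387, 0, 0, 0, -0.243, 20],
  [20, -387, 0, 0, 0, -0.243, 20],
  [20, -387, 0, 0, 0, -0.243, 20],
  [20, -387, 0, 0, 0, -0.243, 20],
  [20, -387, 0, 0, 0, -0.243, 20],
  [20, -387, 0, 0, 0, -0.243, 20],
  [20, -387, 0, 0, 0, -0.243, 20],
  [20, -387, 0, 0, 0, -0.243, 20],
])

```text
clock: 22.55
tcp_pos: [0.5948, 0.0146, 0.0894]
orientation: [-3.134, 0.2, 0.0]
contact_force: [0.5, 0.1, -0.2]
grip_width: 0.0272
gripper_force: 40.2
```

>>> step_arm([
  [0, 0, 0, 0, 0, 0, 20],
  [0, 0, 0, 0, 0, 0, 20],
  [0, 0, 0, 0, 0, 0, 20],
])

```text
clock: 22.85
tcp_pos: [0.5933, 0.0088, 0.0893]
orientation: [3.133, -0.207, -0.002]
contact_force: [1.2, -0.1, -1.0]
grip_width: 0.0271
gripper_force: 40.1
```

```bash
python3 - <<'E'
from h import *
from bench import r
s=r.get_obs(); print(s['tcp_pos'],s['clock'],s['grip_width'])
p=slot(.0); print(p,go(s,[*p,.0325],TY))
E
```

```text
[0.59331269 0.00877983 0.08928723] 22.85 0.0271496483025293
[0.5973 0.0086] (array([ 4.1, -0.4, 56.8]), array([ 0.0014,  0.0013, -0.0011]))
```

>>> step_arm([
  [4, 0, 25, 0, 0, 0, 20],
  [4, 0, 50, 0, 0, 0, 20],
  [4, 0, 56, 0, 0, 0, 20],
  [4, 0, 59, 0, 0, 0, 20],
  [4, 0, 60, 0, 0, 0, 20],
  [4, 0, 60, 0, 0, 0, 20],
])

```text
clock: 23.45
tcp_pos: [0.5988, 0.0098, 0.0309]
orientation: [-3.135, 0.205, -0.002]
contact_force: [-0.9, -0.0, 0.0]
grip_width: 0.0273
gripper_force: 40.1
```

>>> step_arm([
  [0, 0, 2, 0, 0, 0, 20],
  [0, 0, 3, 0, 0, 0, 20],
  [0, 0, 3.5, 0, 0, 0, 20],
  [0, 0, 3.5, 0, 0, 0, 20],
])

```text
clock: 23.85
tcp_pos: [0.5986, 0.0101, 0.0274]
orientation: [3.135, -0.204, 0.001]
contact_force: [-1.2, -0.4, 6.1]
grip_width: 0.0268
gripper_force: 41.0
```

>>> step_arm([
  [0, 0, 0.5, 0, 0, 0, 20],
  [0, 0, 0.5, 0, 0, 0, 44],
  [0, 0, 0.5, 0, 0, 0, 44],
  [0, 0, 0.5, 0, 0, 0, 44],
  [0, 0, 0.5, 0, 0, 0, 44],
  [0, 0, -30, 0, 0, 0, 44],
  [0, 0, -75, 0, 0, 0, 44],
  [0, 0, -100, 0, 0, 0, 44],
])

```text
clock: 24.65
tcp_pos: [0.5993, 0.0103, 0.1293]
orientation: [-3.134, 0.204, -0.005]
contact_force: [-0.1, -0.2, 0.1]
grip_width: 0.0438
gripper_force: 0.0
```

```bash
python3 - <<'E'
from h import *
from bench import r
s=r.get_obs(); print(s['tcp_pos'],s['clock'],s['grip_width'])
f=snap(r,'wrist','w10'); print(mods(f,.044))
print(go(s,[.53,-.235,.15],8))
E
```

```text
[0.59934594 0.01026785 0.1292686 ] 24.65 0.0438002153443169
[(625.3, 118.6, 4.4, 34.2, -8.1, array([107., 202.])), (608.5, 72.7, 22.7, 30.5, -7.5, array([178., 217.])), (598.9, 9.7, 22.2, 30.7, -8.2, array([271., 219.])), (548.1, 112.8, 54.3, 5.1, 82.1, array([143., 299.])), (535.4, 18.2, 69.9, 4.4, 82.6, array([270., 301.])), (524.0, -63.2, 27.8, 5.2, 81.8, array([378., 301.]))]
(array([-36.8, 252.2, -21. ]), array([-0.0003, -0.0029, -0.2699]))
```

>>> step_arm([
  [-37, 252, -30, 0, 0, -0.27, 60],
  [-37, 252, -30, 0, 0, -0.27, 60],
  [-37, 252, -30, 0, 0, -0.27, 60],
  [-37, 252, -30, 0, 0, -0.27, 60],
  [-37, 252, -30, 0, 0, -0.27, 60],
  [-37, 252, -30, 0, 0, -0.27, 60],
  [-37, 252, -30, 0, 0, -0.27, 60],
  [-37, 252, -30, 0, 0, -0.27, 60],
])

```text
clock: 25.5
tcp_pos: [0.5291, -0.2333, 0.1561]
orientation: [-3.133, -0.222, 0.0]
contact_force: [-0.2, 0.8, -0.5]
grip_width: 0.06
gripper_force: 0.0
```

```bash
python3 - <<'E'
from h import *
from bench import r
s=r.get_obs(); print(s['tcp_pos'],s['clock'],s['grip_width'])
g=load('side0'); print('bottle',onz(g,[[281,140]],.04),'spool',onz(g,[[316,135]],.03))
f=snap(r,'wrist','w11'); 
for m in mods(f): print(m,go(s,[m[0]/1e3,m[1]/1e3,.025],m[4]))
E
```

```text
[ 0.52912099 -0.23334939  0.15608271] 25.5 0.06001435179444297
bottle [[ 0.74188554 -0.26080774  0.04      ]] spool [[ 0.66197977 -0.34045815  0.03      ]]
(589.7, -55.6, 90.8, 115.5, -7.6, array([54., 86.])) (array([  85. , -167.3,  131.3]), array([-1.100e-03,  1.000e-04,  2.739e-01]))
(652.9, -85.0, 70.9, 11.7, 81.5, array([98.,  9.])) (array([ 143.4, -129.3,  131.2]), array([-1.0000e-03, -7.0000e-04, -1.2812e+00]))
(559.3, -238.3, 31.0, 22.4, 8.0, array([282., 161.])) (array([ 29.2,   9.3, 131.1]), array([-0.0011, -0.    ,  0.0016]))
```

Nothing else is near module C, so I'm descending on it.

>>> step_arm([
  [29, 9, 20, 0, 0, 0, 60],
  [29, 9, 60, 0, 0, 0, 60],
  [29, 9, 105, 0, 0, 0, 60],
  [29, 9, 131, 0, 0, 0, 60],
  [29, 9, 131, 0, 0, 0, 60],
  [29, 9, 131, 0, 0, 0, 60],
])

```text
clock: 26.15
tcp_pos: [0.5595, -0.2381, 0.0257]
orientation: [-3.133, -0.223, 0.0]
contact_force: [0.0, -0.1, 1.4]
grip_width: 0.0597
gripper_force: 0.0
```

```bash
python3 - <<'E'
from h import *
from bench import r
s=r.get_obs(); print(s['tcp_pos'],s['clock'])
print(go(s,[.5593,-.2383,.0045],8))
E
```

```text
[ 0.55950183 -0.23812292  0.02566699] 26.15
(array([-0.2,  0.2, 21.2]), array([-0.0009,  0.0001,  0.0026]))
```

>>> step_arm([
  [0, 0, 12, 0, 0, 0, 60],
  [0, 0, 20.5, 0, 0, 0, 60],
  [0, 0, 20.5, 0, 0, 0, 20],
  [0, 0, 20.5, 0, 0, 0, 20],
  [0, 0, 20.5, 0, 0, 0, 20],
  [0, 0, 20.5, 0, 0, 0, 20],
  [0, 0, 20.5, 0, 0, 0, 20],
])

```text
clock: 26.85
tcp_pos: [0.5591, -0.24, 0.0055]
orientation: [3.134, 0.219, 0.001]
contact_force: [-1.0, 0.9, 3.2]
grip_width: 0.0272
gripper_force: 40.2
```

>>> step_arm([
  [0, 0, 0, 0, 0, 0, 20],
  [0, 0, -40, 0, 0, 0, 20],
  [0, 0, -85, 0, 0, 0, 20],
  [0, 0, -105, 0, 0, 0, 20],
  [0, 0, -105, 0, 0, 0, 20],
])

```text
clock: 27.35
tcp_pos: [0.5609, -0.2406, 0.1135]
orientation: [3.131, 0.219, 0.009]
contact_force: [-0.0, -0.5, -0.1]
grip_width: 0.0272
gripper_force: 39.9
```

```bash
python3 - <<'E'
from h import *
from bench import r
s=r.get_obs(); print(s['tcp_pos'],s['clock'],s['grip_width'])
p=slot(-.06); print(p,go(s,[.55,-.10,.11],TY),go(s,[*p,.095],TY))
E
```

```text
[ 0.56094248 -0.24060629  0.11345322] 27.35 0.02722152172201964
[ 0.58946843 -0.05088669] (array([   8.7, -140.8,    3.1]), array([ 0.0022, -0.006 ,  0.2705])) (array([  54.5, -184. ,   18.2]), array([ 0.0022, -0.006 ,  0.2705]))
```

>>> step_arm([
  [8, -141, 0, 0, 0, 0.27, 20],
  [8, -141, 0, 0, 0, 0.27, 20],
  [8, -141, 0, 0, 0, 0.27, 20],
  [54, -184, 15, 0, 0, 0.27, 20],
  [54, -184, 15, 0, 0, 0.27, 20],
  [54, -184, 15, 0, 0, 0.27, 20],
  [54, -184, 15, 0, 0, 0.27, 20],
])

```text
clock: 28.05
tcp_pos: [0.5855, -0.0511, 0.0937]
orientation: [3.134, -0.205, -0.004]
contact_force: [-0.1, 0.5, -0.6]
grip_width: 0.0268
gripper_force: 39.8
```

```bash
python3 - <<'E'
from h import *
from bench import r
s=r.get_obs(); print(s['tcp_pos'],s['clock'],s['grip_width'])
p=slot(-.06); print(p,go(s,[*p,.0325],TY))
E
```

```text
[ 0.58545799 -0.05113602  0.09373076] 28.05 0.02683726554286746
[ 0.58946843 -0.05088669] (array([ 4.1, -0.8, 61.2]), array([0.0011, 0.0024, 0.0002]))
```

>>> step_arm([
  [4, 0, 25, 0, 0, 0, 20],
  [4, 0, 50, 0, 0, 0, 20],
  [4, 0, 58, 0, 0, 0, 20],
  [4, 0, 61, 0, 0, 0, 20],
  [4, 0, 62, 0, 0, 0, 20],
  [4, 0, 62, 0, 0, 0, 20],
])

```text
clock: 28.65
tcp_pos: [0.5911, -0.0511, 0.0339]
orientation: [3.135, -0.205, 0.002]
contact_force: [-0.5, 0.6, -1.0]
grip_width: 0.0269
gripper_force: 39.9
```

>>> step_arm([
  [0, 0, 3, 0, 0, 0, 20],
  [0, 0, 5, 0, 0, 0, 20],
  [0, 0, 6.3, 0, 0, 0, 20],
  [0, 0, 6.3, 0, 0, 0, 20],
])

```text
clock: 29.05
tcp_pos: [0.5911, -0.0506, 0.0274]
orientation: [3.135, -0.204, 0.002]
contact_force: [-1.4, 0.1, 4.1]
grip_width: 0.027
gripper_force: 40.5
```

>>> step_arm([
  [0, 0, 0.5, 0, 0, 0, 20],
  [0, 0, 0.5, 0, 0, 0, 44],
  [0, 0, 0.5, 0, 0, 0, 44],
  [0, 0, 0.5, 0, 0, 0, 44],
  [0, 0, 0.5, 0, 0, 0, 44],
  [0, 0, -30, 0, 0, 0, 44],
  [0, 0, -75, 0, 0, 0, 44],
  [0, 0, -110, 0, 0, 0, 44],
])

```text
clock: 29.85
tcp_pos: [0.5907, -0.0505, 0.1384]
orientation: [-3.135, 0.204, -0.001]
contact_force: [0.5, -0.6, -0.6]
grip_width: 0.0441
gripper_force: 0.0
```

>>> step_arm([
  [-50, -20, -110, 0, 0, 0, 20],
  [-95, -70, -110, 0, 0, 0, 0],
  [-95, -70, -110, 0, 0, 0, 0],
  [-95, -70, -110, 0, 0, 0, 0],
  [-95, -70, -110, 0, 0, 0, 0],
])

```text
clock: 30.35
tcp_pos: [0.5052, 0.0331, 0.2484]
orientation: [-3.135, 0.199, -0.005]
contact_force: [0.3, -0.0, -0.2]
grip_width: -0.0
gripper_force: 0.0
```

```bash
python3 - <<'E'
from h import *
from bench import r
s=r.get_obs(); print(s['tcp_pos'],s['clock'],s['grip_width'])
f=snap(r,'wrist','w12'); print([m for m in mods(f,.044) if m[2]*m[3]>300])
snap(r,'scene','s12')
cv2.imwrite('pics/c12.png',np.hstack([cv2.resize(f['image'][:,:,::-1],(400,300)),cv2.resize(load('s12')['image'][:,:,::-1],(400,300))]))
print(go(s,[.455,.028,.16],TY))
E
```

```text
[0.50524417 0.03305682 0.2484312 ] 30.35 -1.4824649776228885e-05
[(589.4, 7.3, 244.4, 117.2, 79.3, array([258., 126.])), (609.0, 72.9, 22.9, 30.6, -7.6, array([214.,  74.])), (599.0, 9.8, 22.2, 30.6, -7.2, array([283.,  75.])), (592.2, -50.6, 22.9, 30.2, -7.6, array([349.,  75.]))]
(array([-49.5,  11.4,  88.3]), array([-0.0009, -0.0032,  0.0043]))
```

View pics/c12.png

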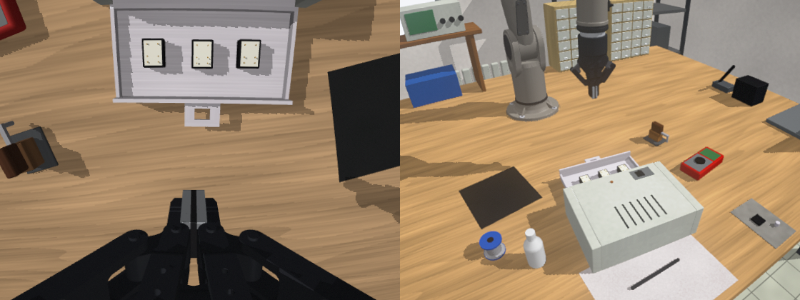

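All three modules stand in the tray with potting up, at (152,53), (202,53) and (248,53) in the left half. The mat is empty. I'll push the tray home with closed fingers on the tab's free edge.

>>> step_arm([
  [-45, 11, 60, 0, 0, 0, 0],
  [-45, 11, 100, 0, 0, 0, 0],
  [-45, 11, 150, 0, 0, 0, 0],
  [-45, 11, 190, 0, 0, 0, 0],
  [-45, 11, 190, 0, 0, 0, 0],
  [-45, 11, 190, 0, 0, 0, 0],
])

```text
clock: 31.05
tcp_pos: [0.4589, 0.025, 0.0557]
orientation: [3.134, -0.207, -0.006]
contact_force: [0.3, 0.7, 0.5]
grip_width: -0.0003
gripper_force: 0.0
```

```bash
python3 - <<'E'
from h import *
from bench import r
s=r.get_obs(); print(s['tcp_pos'],s['clock'],s['contact_force'])
print(go(s,[.462,.0265,.024],TY), go(s,[.4875,.023,.024],TY))
E
```

```text
[0.45885212 0.02504146 0.05572697] 31.05 [0.29128886 0.72586087 0.54154567]
(array([ 3. , -1.9, 31.7]), array([ 0.0013,  0.0038, -0.0007])) (array([28.8, -1.8, 31.6]), array([ 0.0013,  0.0038, -0.0007]))
```

>>> step_arm([
  [3, -2, 20, 0, 0, 0, 0],
  [3, -2, 31, 0, 0, 0, 0],
  [3, -2, 31, 0, 0, 0, 0],
  [15, -2, 31, 0, 0, 0, 0],
  [22, -2, 31, 0, 0, 0, 0],
  [27, -2, 31, 0, 0, 0, 0],
  [32, -2, 31, 0, 0, 0, 0],
  [38, -2, 31, 0, 0, 0, 0],
])

```text
clock: 31.85
tcp_pos: [0.4967, 0.023, 0.0256]
orientation: [3.135, -0.204, -0.003]
contact_force: [-3.7, 1.4, 2.7]
grip_width: 0.0001
gripper_force: 1.5
```

>>> step_arm([
  [10, 0, 0, 0, 0, 0, 0],
  [22, 0, 0, 0, 0, 0, 0],
  [34, 0, 0, 0, 0, 0, 0],
  [46, 0, 0, 0, 0, 0, 0],
  [58, 0, 0, 0, 0, 0, 0],
  [70, 0, 0, 0, 0, 0, 0],
  [80, 0, 0, 0, 0, 0, 0],
  [88, 0, 0, 0, 0, 0, 0],
])

```text
clock: 32.65
tcp_pos: [0.5856, 0.0113, 0.0255]
orientation: [3.135, -0.205, 0.0]
contact_force: [-3.9, -2.9, 0.5]
grip_width: 0.0004
gripper_force: 1.5
```

>>> step_arm([
  [10, 0, 0, 0, 0, 0, 0],
  [18, 0, 0, 0, 0, 0, 0],
  [24, 0, 0, 0, 0, 0, 0],
  [28, 0, 0, 0, 0, 0, 0],
  [31, 0, 0, 0, 0, 0, 0],
  [33, 0, 0, 0, 0, 0, 0],
  [33, 0, 0, 0, 0, 0, 0],
])

```text
clock: 33.35
tcp_pos: [0.6178, 0.0077, 0.0258]
orientation: [-3.135, 0.204, -0.002]
contact_force: [-1.5, -1.4, -0.8]
grip_width: 0.0001
gripper_force: 0.7
```

>>> step_arm([
  [2, 0, 0, 0, 0, 0, 0],
  [4, 0, 0, 0, 0, 0, 0],
  [6, 0, 0, 0, 0, 0, 0],
  [8, 0, 0, 0, 0, 0, 0],
  [8, 0, 0, 0, 0, 0, 0],
])

```text
clock: 33.85
tcp_pos: [0.6195, 0.0075, 0.025]
orientation: [3.134, -0.203, -0.018]
contact_force: [-17.8, 1.3, 13.3]
grip_width: -0.0
gripper_force: 9.0
```

>>> step_arm([
  [3, 0, 0, 0, 0, 0, 0],
  [5, 0, 0, 0, 0, 0, 0],
  [5, 0, 0, 0, 0, 0, 0],
])

```text
clock: 34.15
tcp_pos: [0.6196, 0.0076, 0.0242]
orientation: [3.134, -0.201, -0.033]
contact_force: [-29.4, 2.5, 20.7]
grip_width: 0.0
gripper_force: 15.1
```

>>> step_arm([
  [-10, 0, 0, 0, 0, 0, 0],
  [-25, 0, 0, 0, 0, 0, 0],
  [-45, 0, -30, 0, 0, 0, 0],
  [-45, -40, -80, 0, 0, 0, 0],
  [-35, -50, -120, 0, 0, 0, 0],
  [-35, -50, -120, 0, 0, 0, 0],
  [-35, -50, -120, 0, 0, 0, 0],
])

```text
clock: 34.85
tcp_pos: [0.6046, 0.0614, 0.1482]
orientation: [-3.133, 0.202, -0.011]
contact_force: [-0.5, -1.4, 0.2]
grip_width: -0.0001
gripper_force: 0.0
```

```bash
python3 - <<'E'
from h import *
from bench import r
s=r.get_obs(); print(s['tcp_pos'],s['clock'])
f=snap(r,'wrist','w13')
cv2.imwrite('pics/w13.png',f['image'][:,:,::-1])
E
```

```text
[0.6045519  0.06138564 0.14823473] 34.85
```

View pics/w13.png

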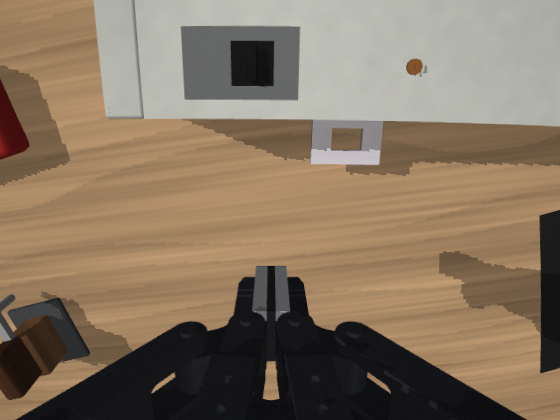

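The tray is home, with the tab's hole at (347,139). The switch recess is at (252,63); I need the ridge inside it.

```bash
python3 - <<'E'
from h import *
f=load('w13'); im=f['image'][30:105,175:305,::-1].astype(float)
c=np.clip(im*4,0,255).astype(np.uint8); cv2.imwrite('pics/c13.png',cv2.resize(c,None,fx=6,fy=6,interpolation=cv2.INTER_CUBIC))
H=onz(f,[[332,128],[362,128],[332,150],[362,150]],.035).mean(0)[:2]; print('hole',H)
P=cloud(f); sub=P[35:92,228:278]; z=sub[...,2]; print((z[::8,::4]*1000).round())
q=sub[(z>.0985)&(z<.108)]; print(len(q),q.mean(0) if len(q) else 0, cv2.minAreaRect((q[:,:2]*1000).astype(np.float32)))
E
```

```text
hole [0.64778066 0.00110955]
[[ 95.  95.  94.  94.  93.  97.  95.  95.  94.  95.  94.  94.  95.]
 [ 95.  95.  96.  96.  95.  94.  96.  94.  95.  95.  96.  94.  95.]
 [ 96.  96.  96.  95.  96. 101. 100.  99.  95.  95.  95.  96.  95.]
 [ 94.  96.  96.  96.  95. 101. 101.  99.  95.  95.  94.  96.  92.]
 [290.  95.  95.  95.  95. 100. 102. 100.  96.  96.  96.  94.  95.]
 [ 94.  95.  95.  95.  96. 101. 100.  99.  95.  95.  95.  95.  95.]
 [ 92.  94.  95.  95.  95.  94.  96.  96.  94.  95.  95.  96.  94.]
 [ 95.  95.  95.  94.  94.  95.  93.  94.  95.  94.  93.  96.  93.]]
380 [0.70188487 0.0583717  0.10038268] ((701.8966674804688, 58.601261138916016), (5.117181301116943, 17.638330459594727), 82.50639343261719)
```

View pics/c13.png

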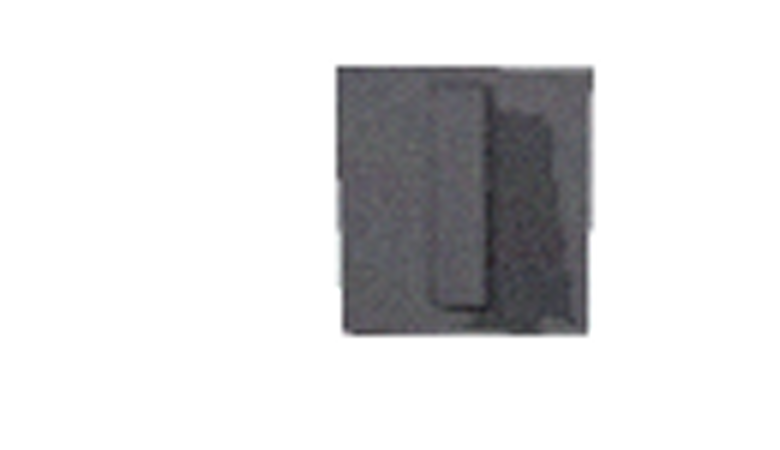

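The ridge is at (0.702, 0.0585), top at 0.1015, in the −y (off) part of its slot; in the crop it is at (462,195). I'll straddle it with 20 mm opening and slide it to +y.

```bash
python3 - <<'E'
from h import *
from bench import r
s=r.get_obs(); print(s['tcp_pos'])
print(go(s,[.702,.0585,.13],TY))
E
```

```text
[0.60283507 0.06008828 0.14624923]
(array([ 98.5, -11.2,  16.5]), array([-0.0007, -0.0025,  0.0011]))
```

>>> step_arm([
  [98, -11, 0, 0, 0, 0, 20],
  [98, -11, 0, 0, 0, 0, 20],
  [98, -11, 0, 0, 0, 0, 20],
  [98, -11, 16, 0, 0, 0, 20],
  [98, -11, 16, 0, 0, 0, 20],
  [98, -11, 16, 0, 0, 0, 20],
])

```text
clock: 35.5
tcp_pos: [0.6985, 0.0577, 0.1279]
orientation: [3.134, -0.204, -0.006]
contact_force: [-0.8, 0.1, 0.1]
grip_width: 0.0197
gripper_force: 0.0
```

```bash
python3 - <<'E'
from h import *
from bench import r
s=r.get_obs(); print(s['tcp_pos'],s['grip_width'])
print(go(s,[.702,.0585,.0975],TY))
E
```

```text
[0.6984774  0.0576686  0.12790426] 0.01974709613868169
(array([ 3.5, -1.3, 30.4]), array([0.0011, 0.0035, 0.0009]))
```

>>> step_arm([
  [2, -1, 10, 0, 0, 0, 20],
  [2, -1, 20, 0, 0, 0, 20],
  [2, -1, 26, 0, 0, 0, 20],
  [2, -1, 29, 0, 0, 0, 20],
  [2, -1, 29, 0, 0, 0, 20],
  [2, -1, 29, 0, 0, 0, 20],
])

```text
clock: 36.1
tcp_pos: [0.7029, 0.0588, 0.1008]
orientation: [-3.135, 0.204, -0.0]
contact_force: [0.7, 0.2, 0.2]
grip_width: 0.0198
gripper_force: 0.0
```

>>> step_arm([
  [0, 0, 2, 0, 0, 0, 20],
  [0, 0, 3.5, 0, 0, 0, 20],
  [0, 0, 3.5, 0, 0, 0, 20],
  [0, -4, 3.5, 0, 0, 0, 20],
  [0, -8, 3.5, 0, 0, 0, 20],
  [0, -12, 3.5, 0, 0, 0, 20],
  [0, -16, 3.5, 0, 0, 0, 20],
  [0, -19, 3.5, 0, 0, 0, 20],
])

```text
clock: 36.9
tcp_pos: [0.7053, 0.0783, 0.0972]
orientation: [-3.135, 0.203, -0.0]
contact_force: [-1.5, -9.0, 2.6]
grip_width: 0.0199
gripper_force: 5.1
```

>>> step_arm([
  [0, 0, 0, 0, 0, 0, 20],
  [0, 0, 0, 0, 0, 0, 20],
])

```text
clock: 37.1
tcp_pos: [0.7052, 0.0779, 0.0972]
orientation: [-3.135, 0.204, -0.0]
contact_force: [-0.4, -1.5, 1.1]
grip_width: 0.0205
gripper_force: 0.6
```

>>> step_arm([
  [0, 3, 0, 0, 0, 0, 20],
  [0, 3, -15, 0, 0, 0, 20],
  [0, 3, -50, 0, 0, 0, 20],
  [-50, 3, -80, 0, 0, 0, 20],
  [-100, 10, -100, 0, 0, 0, 20],
  [-130, 10, -100, 0, 0, 0, 20],
  [-130, 10, -100, 0, 0, 0, 20],
  [-130, 10, -100, 0, 0, 0, 20],
])

```text
clock: 37.9
tcp_pos: [0.575, 0.085, 0.1988]
orientation: [-3.134, 0.203, -0.004]
contact_force: [0.5, -0.2, -0.2]
grip_width: 0.02
gripper_force: 0.0
```

```bash
python3 - <<'E'
from h import *
from bench import r
s=r.get_obs(); print(s['tcp_pos'],s['clock'])
f=snap(r,'wrist','w14'); P=cloud(f)
q=P[(P[...,2]>.0985)&(P[...,2]<.108)&(abs(P[...,0]-.703)<.02)&(abs(P[...,1]-.065)<.025)]; print(len(q),cv2.minAreaRect((q[:,:2]*1000).astype(np.float32)))
g=snap(r,'scene','s14')
cv2.imwrite('pics/c14.png',np.hstack([cv2.resize(f['image'][:,:,::-1],(400,300)),cv2.resize(g['image'][:,:,::-1],(400,300))]))
E
```

```text
[0.57501777 0.08502128 0.19883587] 37.9
240 ((702.6107788085938, 70.60198211669922), (4.919963359832764, 15.939170837402344), 82.30365753173828)
```

View pics/c14.png

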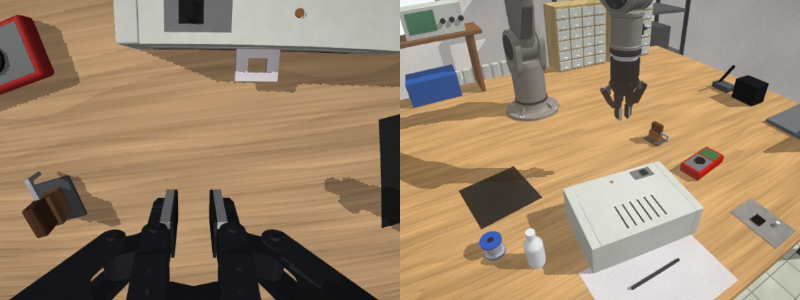

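The ridge moved 12 mm to on (y 0.0706). The tray is home with its tab at (257,66), the hook is on its stand, and the mat is empty with the bystanders unmoved. Handing in.

```bash
python3 -c "
from bench import r
print(r.hand_in())"
```

```text
the job is handed in; nothing more can be done
None
```

The job is done and handed in at about 38 s on the robot's clock: all three modules are in the tray potted face up, the tray is home, the lamp switch is on, the hook is back on its stand, and the meter, spool and bottle were left alone.

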